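# Caliper a plaster cast and lock the reading

## Task

Take the width of the plaster cast that lies on the caliper stand (not known beforehand): slide the movable jaw up to the cast and on until the cast is nipped squarely between both jaws, with a light but definite pressure for a moment (about 10 N; plaster chips if you force it beyond 30). Keeping it nipped, turn the black lock knob clockwise until it clicks over to its stop, so that the jaws stay closed on the cast. Then let go, leaving the cast upright between the jaws and the other things where they are.

Things in the scene. Friction and masses are not known exactly. Their poses are not given: they have to be found in the camera images.
- stand: Fixed grey iron base plate, 185 (x) x 350 (y) x 12 mm, carrying an inclined sliding caliper. Origin on the counter under the caliper's beam; plate from x -125 to +60 mm. Own x points away from the worker, y along the beam (towards the fixed jaw), z up. Beam axis: parallel to y at x 0, z 64 mm. The caliper's face leans back: its normal is tilted 35 deg from vertical towards stand -x.
- lamp: Fixed strip lamp over the caliper: a bar 24 x 12 mm, 360 mm long, parallel to the beam at stand x 10 to 34 mm, z 215 to 228 mm, on two 10 mm posts at stand x 50, y -166 and +166 mm. A gripper pointing straight down on the lock knob would hit it; one square to the caliper's face passes in front. Origin and axes: those of stand.
- upper_cast: Loose plaster dental cast, upper jaw. One of the two casts, upper or lower, lies on the caliper's plate between the jaws, gap at each side, turned up to 7 deg; the other on the tile. About 68 mm long, front to own -x; its width (between 55 and 70 mm) is what is measured, across two flat parallel sides normal to own y, x -16 to +13 mm. Base 30 mm high, teeth to 42 mm. Origin: underside.
- lower_cast: Loose plaster dental cast, lower jaw, rounder front, about 63 mm long; its width differs from the upper's. All else as upper_cast. Both weigh 0.15 to 0.29 kg and slide on the plate when pushed, with up to about 2 N of friction.
- tile: Fixed white drying tile, 110 x 110 x 12 mm, to the right of the stand, under the cast that is not being measured. Origin: centre of the underside.
- opening (a joint): Opening between the two jaw faces in m (0 shut, 0.132 widest). The steel slider (100 mm along the beam, 44 mm wide) moves along stand y; closing is towards +y. Sliding friction 1.5 to 2 N while unlocked; it stays where it is left. On its face: a dark display next to the jaw and the lock knob 64 mm behind the jaw face. It can be pushed by the knob.
- jaw: Movable steel jaw with the slider that carries it: the jaw is a bar 16 (y) x 9 mm that runs 82 mm from the beam, forward and down the slope to 13 mm above the counter. Origin: on the beam's axis at the plane of its measuring face, which looks to own +y. Own x up the slope (away from the worker), y along the beam, z the caliper's face normal.
- fixed_jaw: Fixed steel jaw at the +y end, the mirror image of the movable one. Origin: on the beam's axis at the plane of its measuring face, which looks to own -y. Axes as jaw.
- lock (a joint): Lock knob angle in rad: 0 unlocked, 1.0 locked (its stop). Grows clockwise as seen looking down on the caliper's face. A sprung cam resists with up to about 0.14 N m, crests at 0.6, then snaps over to 1.0 by itself and stays. While it turns a brake presses on the beam; locked, it holds the slider against about 20 N. Before the crest it springs back when let go.
- lock_grip (a point): Grip point of the black lock knob, on its turning axis, 28 mm above the slider's face. The knob is a bar 60 long x 14 mm thick, from 22 mm below to 6 mm above this point, on a 34 mm round collar. Own x along the bar, z the turning axis (face normal). Unlocked, the bar points 0.5 rad anticlockwise of jaw's x; locked, 0.5 clockwise.
- tray: Bystander: loose blue open plastic tray, 200 x 120 x 45 mm, on the counter. Origin: centre of the underside.
- jar: Bystander: loose white screw-top jar, 70 mm across, 85 mm high, on the counter. Origin: centre of the underside.
Not all that is in view belongs to the job. Leave any blue look-alike of the lower_cast alone.

How it is judged:
On the way, in this order (a step that is already met when the one before it is completed fails the run):
1. both jaws press on the cast at the same time, with at least 2.5 N each ((contact force between each of jaw, fixed_jaw and upper_cast above 2.5 N or contact force between each of jaw, fixed_jaw and lower_cast above 2.5 N)), for 0.3 s.
2. the lock knob is past its click, with the jaws still closed on the cast (value of joint lock above 0.85 rad and ((value of joint opening between 0.064 and 0.0675 m and y of upper_cast in the frame of stand above 0 m) or (value of joint opening between 0.056 and 0.0595 m and y of lower_cast in the frame of stand above 0 m))), for 0.2 s.
At the end, for the whole second after the job is handed in: Lock knob past its click (over 0.85 rad); the jaws closed on the cast on the stand with at most 1.5 mm of play (opening under 67.5 mm for the upper cast, 59.5 for the lower); that cast flat on the plate between the jaws, within 4 deg of square and 3 deg of level, at rest (value of joint lock above 0.85 rad and ((value of joint opening between 0.064 and 0.0675 m and y of upper_cast in the frame of stand above 0 m and x of upper_cast in the frame of stand between -0.075 and -0.03 m and z of upper_cast in the frame of stand below 0.016 m and angle between upper_cast's own z axis and vertical below 0.06 rad and angle between the y axis of upper_cast and the y axis of stand, either way round below 0.07 rad and linear speed of upper_cast below 0.01 m/s) or (value of joint opening between 0.056 and 0.0595 m and y of lower_cast in the frame of stand above 0 m and x of lower_cast in the frame of stand between -0.075 and -0.03 m and z of lower_cast in the frame of stand below 0.016 m and angle between lower_cast's own z axis and vertical below 0.06 rad and angle between the y axis of lower_cast and the y axis of stand, either way round below 0.07 rad and linear speed of lower_cast below 0.01 m/s)) and velocity of joint opening between -0.01 and 0.01 m/s); the robot touches nothing.
It fails at once if a cast is squeezed with more than 30 N (contact force between any of jaw, fixed_jaw and upper_cast above 30 N or contact force between any of jaw, fixed_jaw and lower_cast above 30 N).
It fails at once if a cast is tipped by more than 12 deg or lifted (angle between any of upper_cast, lower_cast's own z axis and vertical above 0.21 rad or height (world z) of any of upper_cast, lower_cast above 0.03 m).
It fails at once if a bystander (the cast on the tile, tray, jar) is moved by more than 15 mm (distance of any of tray, jar from where it was at the start of the episode above 0.015 m or (y of upper_cast in the frame of stand below -0.12 m and distance of upper_cast from where it was at the start of the episode above 0.015 m) or (y of lower_cast in the frame of stand below -0.12 m and distance of lower_cast from where it was at the start of the episode above 0.015 m)).
It also fails if it takes over 42 s, if anything falls off the work surface, if the arm or the gripper's body presses on something with over 40 N, if the wrist force passes 120 N, or if a joint passes its speed limit or range.

## Robot

A 6-joint arm with a two-finger parallel gripper is mounted at the origin on the work surface. World frame = base frame: x ahead of the robot, y to its left, z up, the work surface at z = 0. Lengths are in m, angles in rad, forces in N, time in s.
With the tool pointing down it reaches from about 0.3 to 1 m from the base axis. Payload 5.1 kg.
Tool frame: the origin (TCP) lies midway between the tips of the shut fingers; the grasp point (between the pads) lies 19 mm behind it (arm.hold_point_z is the distance from the TCP to the grasp point, in m); z points along the fingers, y is the line along which they close (so a half turn about z gives the same grasp; the last joint's range is limited). The gripper opens to 95 mm and grips with 3 to 60 N. Pads are 20 mm wide; open, the fingers measure 119 mm over their backs; the gripper's body (75 mm by 180 mm) begins 59 mm behind the grasp point.
Start: joints at [-1.328, 0.124, 1.65, -0, 1.367, -0.083], TCP at [0.208, -0.616, 0.187] pointing down, gripper open.
Joint ranges: [-2.61, 2.61], [-1.02, 2.33], [0.03, 2.71], [-1.35, 4.49], [0.32, 2.68], [-2.91, 2.91]. Speed limits (rad/s): [2.57, 2.57, 3.14, 3.14, 3.14, 3.14].

## Interface

Orientations are given as a 3x3 rotation matrix whose columns are the frame's x, y, z axes.
In Python, from cell import arm gives the robot as it stands. The module is installed in compiled form; this text tells all that it offers.
- The arm moves only by the shell command python3 -m inch 'ROWS'. ROWS is JSON, one flat list of numbers, 7 for each row, row after row: the turn, a rotation vector about the tool's x, y, z in units of 0.1 rad (1.0 is 0.1 rad), then the shift along the tool's x, y, z in units of 0.05 m (1.0 is 0.05 m), then the opening, from -1 (shut) to 1 (fully open). A call has 1 to 10 rows; each row shifts and turns the commanded pose from where the row before left it, along the tool's axes as they then stand; what a row does not reach is not made up. A row lasts 1/8 s, in which the tool goes at most 62.5 mm and 10.7 degrees, less where a joint would pass 70% of its speed; a pose out of reach is approached as far as the arm can. A call with a number of a shift or a turn outside -1 to 1 is refused whole. A call with a gripper value outside its range is refused whole. The fingers move at their own pace and stop on an object; the grip force is fixed at half the most. Time passes only in rows, so rows that do not move let the fingers close. It gives the time, the measured TCP pose, the force, the opening and the grip force at its end, in the units of the state.
- arm.get_state(): the state, without advancing time (a new reading comes with each control period).
- arm.read_camera(name): name is "scene" or "top" or "wrist"; returns a dict with "color" (384x512x3 uint8, blue, green, red), "z_map" (384x512 float32, m along the optical axis (not along the pixel's ray), 0 where there is no reading), "mtx" (3x3 intrinsics, pixels), "R" (3x3) and "t" (3): a world point X has camera coordinates R X + t. Camera axes: x right, y down, z forward; pixel columns grow to the right and rows downward; lengths in m; the calibration is good to about 2 mm. A picture is of the moment at which its call begins.
- arm.job_done(): hands the job in; it is judged then, once.
Trained networks look in a picture, given as the dict that the camera call returned (one of the last four; its "shot" number tells which), for a name from the list of things; names that differ only in an ending like _2 or _b are one class to them, and where a whole thing is asked for, a point or a joint stands for the part that bears it (a point fixed in the world has none). Each returns a list of dicts, best first, with "p" (0 to 1); they miss things now and then, are a little off and sometimes report something else, mostly with a low value. They report only what shows in the picture. A call takes as long as a camera call. They do not tell look-alikes from the thing itself.
- arm.find_in(picture, query): "at" ([column, row] in pixels, amid what is visible of it).
- arm.tip_of(picture, query): "at" ([column, row] in pixels: a listed point, or the origin of a listed thing).
The state is a dict: "t": time; "joints": joint angles; "qvel": joint speeds; "joint_efforts": joint torques, N m; "eef_pos": TCP position; "ee_rot": TCP orientation; "contact_force": force on the tool from outside, world axes, zero at the start; "torque": the same for the moment, N m; "finger_gap": finger opening in m; "finger_force": force on a finger pad.
Only numpy, scipy, OpenCV 4.12 (cv2) and the standard library are available. Lean on these libraries where they do the work, as an engineer would, in place of code of your own. Each camera call takes 0.05 s, during which the arm holds its last target. There are 200 camera calls.

## Working session

There is one attempt and no reset: what is moved stays moved. The work goes in short steps, Python scripts to look and compute and a shell command to move; the robot and the scene stay as the last step left them, time stands still between calls to the robot, and variables do not carry over. Pictures are saved under pics/ and viewed, at most 10 in all, crops included, and the job is handed in when it is done.

```bash
mkdir -p pics; cat > h.py <<'E'
import numpy as np, cv2
from cell import arm
def world(p,u,v,z=None,r=2):
    u=int(round(u));v=int(round(v))
    if z is None:
        w=p["z_map"][max(0,v-r):v+r+1,max(0,u-r):u+r+1]; w=w[w>0]; z=np.median(w)
    c=np.linalg.inv(p["mtx"])@[u,v,1]*z
    return p["R"].T@(c-p["t"])
def cloud(p):
    z=p["z_map"];v,u=np.nonzero(z>0);c=np.linalg.inv(p["mtx"])@np.stack([u,v,np.ones_like(u)])*z[v,u]
    return (p["R"].T@(c-p["t"][:,None])).T,u,v
E
python3 - <<'E'
from h import *
np.set_printoptions(precision=4,suppress=True)
print(arm.get_state())
for n in ["scene","top"]:
    p=arm.read_camera(n); cv2.imwrite(f"pics/{n}0.png",p["color"]); np.savez(f"{n}0.npz",**p)
    print(n,p["mtx"].tolist(),p["R"],p["t"])
    for q in ["stand","upper_cast","lower_cast","tile","jaw","fixed_jaw","lock_grip","tray","jar","lamp"]:
        for f in (arm.find_in,arm.tip_of):
            for d in f(p,q)[:2]:
                print(q,f.__name__,np.round(d["at"],1),round(d["p"],2),world(p,*d["at"]))
E
```

```text
{'t': 0.0, 'joints': array([-1.3276,  0.1245,  1.6517, -0.    ,  1.3675, -0.0826]), 'qvel': array([-0.    , -0.    ,  0.0002, -0.0012,  0.0001, -0.0007]), 'joint_efforts': array([  0.0004, -41.7599, -35.9934,   0.0774,   0.0492,  -0.0002]), 'eef_pos': array([ 0.2078, -0.6152,  0.186 ]), 'ee_rot': array([[ 0.9474,  0.32  , -0.0005],
       [ 0.32  , -0.9474,  0.002 ],
       [ 0.0001, -0.002 , -1.    ]]), 'contact_force': array([ 0.1066, -0.4988,  0.1312]), 'torque': array([-0.0064,  0.0407, -0.0105]), 'finger_force': 0.0, 'finger_gap': 0.09486365059698827}
scene [[375.1368049582918, 0.0, 256.0842471993241], [0.0, 375.1368049582918, 189.62194759205315], [0.0, 0.0, 1.0]] [[-0.1347  0.9908  0.0135]
 [ 0.8636  0.1241 -0.4886]
 [-0.4858 -0.0541 -0.8724]] [ 0.0532 -0.475   1.2806]
stand call [259.8 192.1] 0.58 [0.591  0.0355 0.0694]
upper_cast call [282.1 179.4] 0.64 [0.5318 0.0861 0.0462]
upper_cast call [279.  184.6] 0.91 [0.5485 0.0802 0.0423]
upper_cast call [166.2 180. ] 0.65 [ 0.5595 -0.2224  0.0133]
lower_cast call [167.6 130.2] 0.96 [ 0.4102 -0.2506  0.0354]
lower_cast call [110.  
[... 1731 characters left out ...]
 [288.1 178.7] 0.4 [ 0.5837 -0.0399  0.1055]
jaw call [259.3 180.1] 0.92 [0.588  0.0286 0.0707]
jaw call [116.1 205.6] 0.51 [0.5381 0.3983 0.003 ]
fixed_jaw call [212.9 196.2] 0.57 [0.552  0.1425 0.0612]
fixed_jaw call [214.6 189.8] 0.67 [0.5662 0.137  0.0661]
lock_grip call [287.7 179.5] 0.56 [ 0.5814 -0.0399  0.1052]
lock_grip call [288.3 181.2] 0.74 [ 0.579  -0.0398  0.1048]
lock_grip call [217.3 189.9] 0.66 [0.5661 0.1321 0.0658]
tray call [114.3 206.5] 0.7 [0.5382 0.4034 0.0032]
tray call [117.5 208.9] 0.77 [0.5301 0.3926 0.0043]
jar call [347.9 148.7] 0.67 [ 0.6577 -0.1901  0.0845]
jar call [345.8 153.2] 0.59 [ 0.6481 -0.1849  0.0837]
lamp call [251.6 160.8] 0.65 [0.6057 0.0443 0.227 ]
```

```bash
python3 - <<'E'
from h import *
a=cv2.imread("pics/scene0.png");b=cv2.imread("pics/top0.png")
c=cv2.resize(b[140:260,170:440],None,fx=2.9,fy=2.9,interpolation=cv2.INTER_CUBIC)
cv2.imwrite("pics/c1.png",c)
d=cv2.resize(a[110:250,130:350],None,fx=3.6,fy=3.6,interpolation=cv2.INTER_CUBIC)
cv2.imwrite("pics/c2.png",d)
E
```

```text
(no output)
```

View pics/c1.png

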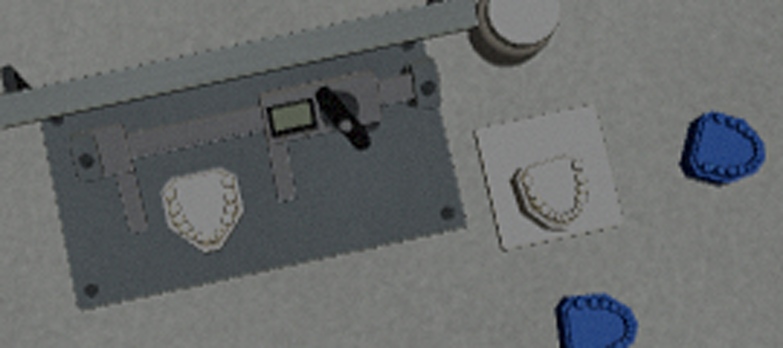

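View pics/c2.png

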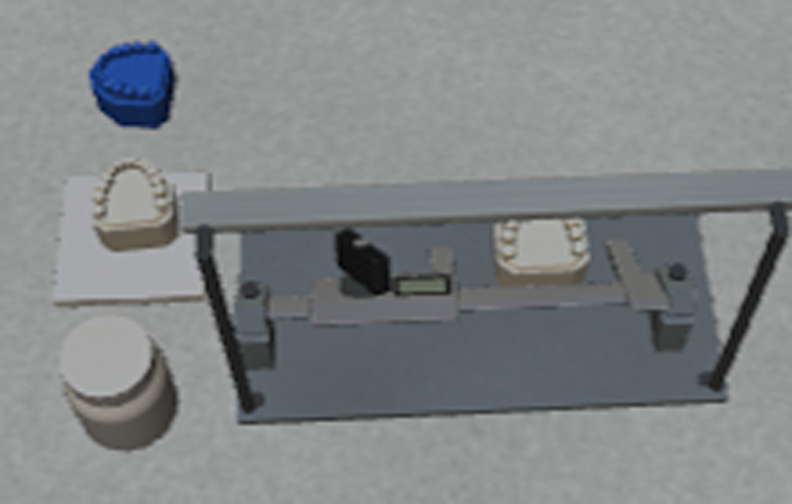

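The top crop shows the stand turned about 12°, with the upper cast between the jaws at crop (202,208). The knob bar is at (343,117), and the lower cast sits on the tile at (553,190). Two blue look-alikes lie to the right. Next I'll fit the stand frame precisely.

```bash
cat > fit.py <<'E'
from h import *
np.set_printoptions(precision=4,suppress=True)
p=dict(np.load("top0.npz")); P,u,v=cloud(p); col=p["color"][v,u].astype(float)
# lamp top
m=(P[:,2]>.22)&(P[:,2]<.235)&(P[:,0]>.5)&(P[:,0]<.75)
L=P[m]; r=cv2.minAreaRect(L[:,:2].astype(np.float32)*1000); print("lamp",r,L[:,2].mean())
# plate
m=(abs(P[:,2]-.012)<.005)&(P[:,0]>.38)&(P[:,0]<.72)&(P[:,1]>-.16)&(P[:,1]<.27)&(col.mean(1)<115)
B=P[m]; print(B.shape, B[:,2].mean())
a=0.2
for it in range(4):
    Rz=np.array([[np.cos(a),np.sin(a)],[-np.sin(a),np.cos(a)]]); q=B[:,:2]@Rz.T
    # front edge: min x per y-bin
    f=[];
    for y in np.arange(np.percentile(q[:,1],4),np.percentile(q[:,1],96),.005):
        s=q[abs(q[:,1]-y)<.0025,0]
        if len(s)>5: f.append((y,np.percentile(s,1.)))
    f=np.array(f); k=cv2.fitLine((f*1000).astype(np.float32),cv2.DIST_HUBER,0,.01,.01).ravel()
    sl=k[1]/k[0]; a-=sl
    lo=[];hi=[]
    for x in np.arange(f[:,1].min()+.02,f[:,1].min()+.12,.005):
        s=q[abs(q[:,0]-x)<.0025,1]; lo.append(s.min());hi.append(s.max())
    print(a,np.median(f[:,1]),np.median(lo),np.median(hi))
yc=(np.median(lo)+np.median(hi))/2; x0=np.median(f[:,1])+.125
Rz=np.array([[np.cos(a),np.sin(a)],[-np.sin(a),np.cos(a)]])
o=Rz.T@[x0,yc]; print("stand origin",o,"yaw",a, "len",np.median(hi)-np.median(lo))
S=(L[:,:2]-o)@Rz.T; print("lamp in stand x",np.percentile(S[:,0],[2,98]),"y",np.percentile(S[:,1],[1,99]))
c,s=np.cos(a),np.sin(a); R3=np.array([[c,-s,0],[s,c,0],[0,0,1]])
t=np.radians(35); Jm=np.array([[np.cos(t),0,-np.sin(t)],[0,1,0],[np.sin(t),0,np.cos(t)]])
np.savez("stand.npz",o=np.r_[o,0],R=R3,J=R3@Jm)
# points in jaw (face) frame about beam axis: (up, y, n)
for n in ("top","scene"):
    p=dict(np.load(n+"0.npz")); P,u,v=cloud(p); col=p["color"][v,u].astype(float).mean(1)
    F=(P-np.r_[o,0]-[0,0,.064])@(R3@Jm)
    near=(abs(F[:,0])<.06)&(abs(F[:,1])<.175)
    k=near&(F[:,2]>.025)&(F[:,2]<.075)&(col<60)
    K=F[k]; print(n,"knob",len(K),K.mean(0) if len(K) else 0, np.percentile(K,[2,98],axis=0).tolist())
    Kt=K[K[:,2]>np.percentile(K[:,2],90)-.006]; r=cv2.minAreaRect((Kt[:,:2]*1000).astype(np.float32)); print(r)
    sl=near&(abs(F[:,0])<.02)&(F[:,2]>.005)&(F[:,2]<.025)
    print("slider n hist",np.histogram(F[sl,2],10))
    # cast in stand frame
    S=(P-np.r_[o,0])@R3; w=(S[:,2]>.03)&(S[:,2]<.06)&(S[:,0]<-.015)&(S[:,0]>-.11)&(S[:,1]>-.02)&(S[:,1]<.16)&(col>110)
    print("cast",len(S[w]),np.percentile(S[w],[1,50,99],axis=0).tolist(),cv2.minAreaRect((S[w][:,:2]*1000).astype(np.float32)))
    # jaws: surface with n near 0.. points downslope
    j=(F[:,0]<-.035)&(F[:,0]>-.08)&(abs(F[:,2])<.012)&(abs(F[:,1])<.17)
    yy=F[j,1]; h,e=np.histogram(yy,np.arange(-.17,.171,.004)); print([(round(e[i],3),int(h[i])) for i in range(len(h)) if h[i]>0])
E
python3 fit.py
```

```text
lamp ((615.6971435546875, 47.71630859375), (44.34650421142578, 359.16766357421875), 10.894821166992188) 0.22722851145694023
(6136, 3) 0.011662119567076452
0.19120333 0.4581854093134593 -0.2479171835773425 0.09950564390711682
0.19076043 0.4588696370452794 -0.2435791182058294 0.10382400748696437
0.190982 0.45889039447495417 -0.2433598595055041 0.10405842405068247
0.19087346 0.45886692225184833 -0.24346956059956057 0.10394115848360913
stand origin [0.5865 0.0423] yaw 0.19087346 len 0.3474107190831697
lamp in stand x [0.0083 0.0414] y [-0.1753  0.1754]
top knob 155 [ 0.0037 -0.0792  0.043 ] [[-0.02418697660988768, -0.09698247621740992, 0.02724319679567465], [0.02645227749017883, -0.06301455998171457, 0.04953224832799109]]
((0.7903957366943359, -79.27386474609375), (58.983394622802734, 14.090075492858887), 28.24659538269043)
slider n hist (array([188, 100, 120, 228, 194,  85,  45,  38,  13,   4]), array([0.005 , 0.0069, 0.0089, 0.0108, 0.0128, 0.0147, 0.0167, 0.0186,
       0.0205, 0.0225, 0.0244]))
cast 491 [[-0.09851763498073197, 0.01672430031612199, 0.0386380144772481], [-0.06112213154
[... 4196 characters left out ...]
, (np.float64(0.05), 12), (np.float64(0.054), 14), (np.float64(0.058), 13), (np.float64(0.062), 15), (np.float64(0.066), 11), (np.float64(0.07), 14), (np.float64(0.074), 7), (np.float64(0.078), 8), (np.float64(0.082), 4), (np.float64(0.086), 2), (np.float64(0.09), 4), (np.float64(0.094), 5), (np.float64(0.098), 10), (np.float64(0.102), 13), (np.float64(0.106), 9), (np.float64(0.11), 13), (np.float64(0.114), 8), (np.float64(0.122), 4), (np.float64(0.126), 3), (np.float64(0.13), 2), (np.float64(0.134), 4), (np.float64(0.138), 5), (np.float64(0.142), 2), (np.float64(0.146), 5), (np.float64(0.15), 3), (np.float64(0.154), 6), (np.float64(0.158), 3), (np.float64(0.162), 5), (np.float64(0.166), 1)]
```

```bash
cat > plan.py <<'E'
# usage: plan.py up y n angle(bar, ccw of up)  -> remaining shift (units, present tool axes), turn (units), after-turn shift
import sys; from h import *
from scipy.spatial.transform import Rotation as Ro
np.set_printoptions(precision=3,suppress=True)
d=np.load("stand.npz");o,J=d["o"]+[0,0,.064],d["J"]
s=arm.get_state();p,R=s["eef_pos"],s["ee_rot"]
F=J.T@(p-o); A=J.T@R
print("t",round(s["t"],2),"TCP face frame mm",F*1000,"toolx ang",np.arctan2(A[1,0],A[0,0]),"z tilt err",A[:2,2],"gap",s["finger_gap"],s["finger_force"])
print("force face",J.T@s["contact_force"],"torque",J.T@s["torque"],"q",s["joints"])
if len(sys.argv)>4:
    u,y,n,a=map(float,sys.argv[1:5]); T=J@np.c_[[np.cos(a),np.sin(a),0],[np.sin(a),-np.cos(a),0],[0,0,-1]]
    t=o+J@[u,y,n]; print("target world",t)
    print("shift now-axes",R.T@(t-p)/.05,"turn",Ro.from_matrix(R.T@T).as_rotvec()/.1,"shift target-axes",T.T@(t-p)/.05)
E
python3 plan.py 0.001 -0.079 0.124 0.5
```

```text
t 2.1 TCP face frame mm [-335.978 -574.331  385.722] toolx ang 0.16426773965140978 z tilt err [-0.574  0.   ] gap 0.09506123511605125 0.0
force face [-0.02  -0.074 -0.112] torque [-0.03  -0.038  0.023] q [-1.328  0.124  1.65  -0.     1.367 -0.083]
target world [ 0.532 -0.049  0.166]
shift now-axes [ 9.778 -8.67   0.422] turn [-1.917  5.835 -3.536] shift target-axes [10.664 -5.463  5.234]
```

```bash
python3 -m inch '[0,0,0,0.75,-0.667,0,1, 0,0,0,0.75,-0.667,0,1, 0,0,0,0.75,-0.667,0,1, 0,0,0,0.75,-0.667,0,1, 0,0,0,0.75,-0.667,0,1, 0,0,0,0.75,-0.667,0,1, 0,0,0,0.75,-0.667,0,1, 0,0,0,0.75,-0.667,0,1, 0,0,0,0.75,-0.667,0,1, 0,0,0,0.75,-0.667,0,1]'; python3 plan.py 0.001 -0.079 0.124 0.5
```

```text
t: 3.35
eef_pos: [0.4572, -0.1784, 0.1876]
ee_rot: [[0.947, 0.32, 0.001], [0.32, -0.947, -0.0], [0.001, 0.001, -1.0]]
contact_force: [0.8, -0.3, 0.1]
finger_gap: 0.0951
finger_force: 0.0
t 3.35 TCP face frame mm [ -67.368 -192.112  198.062] toolx ang 0.16399236952191573 z tilt err [-0.573 -0.001] gap 0.09510151199231827 0.0
force face [ 0.661 -0.466 -0.377] torque [-0.025 -0.015  0.006] q [-0.481 -0.239  1.996 -0.     1.383  0.764]
target world [ 0.532 -0.049  0.166]
shift now-axes [ 2.256 -1.977  0.429] turn [-1.909  5.83  -3.536] shift target-axes [ 2.285 -1.33   1.481]
```

```bash
python3 -m inch '[0,0,0,0.7,-0.62,0.1,1, 0,0,0,0.7,-0.62,0.1,1, 0,0,0,0.7,-0.62,0.1,1, -0.273,0.833,-0.505,0,0,0,1, -0.273,0.833,-0.505,0,0,0,1, -0.273,0.833,-0.505,0,0,0,1, -0.273,0.833,-0.505,0,0,0,1, -0.273,0.833,-0.505,0,0,0,1, -0.273,0.833,-0.505,0,0,0,1, -0.273,0.833,-0.505,0,0,0,1]'; python3 plan.py 0.001 -0.079 0.124 0.5
python3 - <<'E'
from h import *
np.set_printoptions(precision=4,suppress=True)
d=np.load("stand.npz");o,J=d["o"]+[0,0,.064],d["J"]
p=arm.read_camera("wrist"); cv2.imwrite("pics/w1.png",cv2.resize(p["color"],None,fx=1.4,fy=1.4)); np.savez("wrist1.npz",**p)
P,u,v=cloud(p);F=(P-o)@J;col=p["color"][v,u].astype(float).mean(1)
k=(abs(F[:,0])<.05)&(abs(F[:,1]+.079)<.045)&(F[:,2]>.03)&(F[:,2]<.06)&(col<70)
K=F[k];print(len(K),np.percentile(K,[2,50,98],axis=0))
Kt=K[K[:,2]>np.percentile(K[:,2],90)-.004]; print(cv2.minAreaRect((Kt[:,:2]*1000).astype(np.float32)))
for q in ["lock_grip","jaw"]:
    for x in arm.tip_of(p,q)[:2]: print(q,x["at"],x["p"],(world(p,*x["at"])-o)@J)
E
```

```text
t: 4.6
eef_pos: [0.5263, -0.058, 0.1728]
ee_rot: [[0.612, 0.553, 0.565], [0.608, -0.786, 0.11], [0.505, 0.277, -0.817]]
contact_force: [-0.3, 0.7, -0.6]
finger_gap: 0.0951
finger_force: 0.0
t 4.6 TCP face frame mm [ -1.636 -87.027 133.914] toolx ang 0.5020815592790129 z tilt err [0.003 0.   ] gap 0.09512153544167665 0.0
force face [-0.49   0.704 -0.42 ] torque [ 0.073  0.305 -0.006] q [-0.413 -0.546  2.338  0.441  0.874  0.261]
target world [ 0.532 -0.049  0.166]
shift now-axes [ 0.123 -0.116  0.198] turn [ 0.011 -0.027  0.021] shift target-axes [ 0.123 -0.116  0.198]
649 [[-0.0241 -0.0966  0.0371]
 [ 0.0056 -0.0786  0.0465]
 [ 0.0278 -0.0637  0.0482]]
((0.6708774566650391, -80.42448425292969), (59.63834762573242, 12.91629409790039), 28.828752517700195)
lock_grip [248.1, 182.3] 0.58 [ 0.0004 -0.0773  0.0474]
jaw [203.2, 151.1] 0.87 [-0.0009 -0.0192  0.0123]
```

View pics/w1.png

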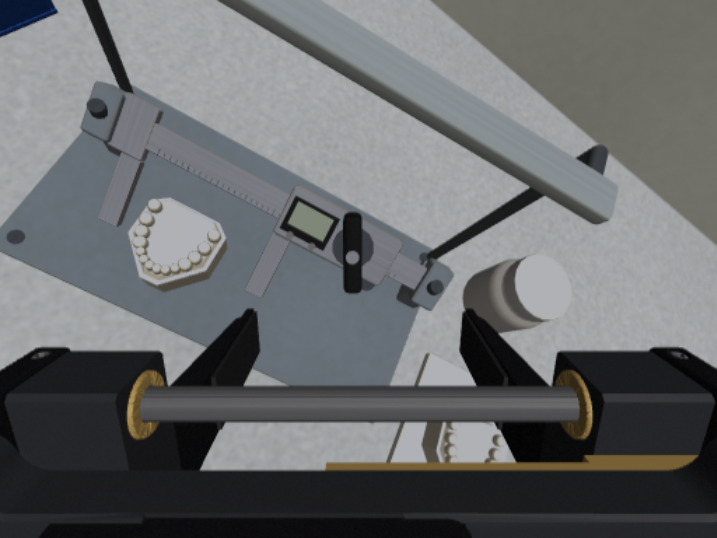

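The wrist view shows the knob at (352,252), aligned with the tool axes, the display beside it, and a clear path under the lamp. I'll descend onto the knob.

```bash
python3 plan.py 0.0007 -0.0795 0.0245 0.502
```

```text
t 4.75 TCP face frame mm [ -3.158 -87.327 133.485] toolx ang 0.49741003380028287 z tilt err [-0.002 -0.   ] gap 0.0948769963947435 0.0
force face [ 0.174 -0.502 -0.551] torque [-0.049  0.323  0.046] q [-0.413 -0.545  2.338  0.436  0.876  0.269]
target world [ 0.588 -0.038  0.084]
shift now-axes [ 0.147 -0.099  2.179] turn [-0.008  0.02  -0.046] shift target-axes [ 0.143 -0.1    2.18 ]
```

```bash
python3 -m inch '[0,0,-0.04,0.145,-0.1,0.1,1, 0,0,0,0,0,0.5,1, 0,0,0,0,0,0.5,1, 0,0,0,0,0,0.4,1, 0,0,0,0,0,0.3,1, 0,0,0,0,0,0.2,1, 0,0,0,0,0,0,1]'; python3 plan.py 0.0007 -0.0795 0.0245 0.502
```

```text
t: 5.62
eef_pos: [0.5845, -0.038, 0.092]
ee_rot: [[0.613, 0.556, 0.561], [0.611, -0.784, 0.11], [0.501, 0.275, -0.82]]
contact_force: [0.0, -0.3, -0.3]
finger_gap: 0.095
finger_force: 0.0
t 5.62 TCP face frame mm [  1.988 -78.471  32.822] toolx ang 0.5043022427605117 z tilt err [-0.002  0.002] gap 0.09501680449598654 0.0
force face [-0.168 -0.306 -0.21 ] torque [-0.013  0.287  0.045] q [-0.309 -0.283  2.301  0.486  0.632  0.242]
target world [ 0.588 -0.038  0.084]
shift now-axes [-0.032  0.006  0.166] turn [-0.024  0.009  0.023] shift target-axes [-0.032  0.006  0.166]
```

```bash
python3 -m inch '[0,0,0.02,-0.032,0.006,0.15,1, 0,0,0,0,0,0,1, 0,0,0,0,0,0,1]'; python3 plan.py 0.0007 -0.0795 0.0245 0.502
```

```text
t: 6.0
eef_pos: [0.5877, -0.0394, 0.0861]
ee_rot: [[0.614, 0.553, 0.563], [0.608, -0.786, 0.109], [0.503, 0.276, -0.819]]
contact_force: [0.1, 0.3, -0.4]
finger_gap: 0.0947
finger_force: 0.0
t 6.0 TCP face frame mm [  0.909 -80.459  26.292] toolx ang 0.5015662023149484 z tilt err [-0.  0.] gap 0.09468531050283455 0.0
force face [-0.149  0.251 -0.425] torque [-0.046  0.311  0.039] q [-0.31  -0.265  2.299  0.497  0.616  0.231]
target world [ 0.588 -0.038  0.084]
shift now-axes [ 0.006 -0.019  0.036] turn [-0.001  0.001 -0.004] shift target-axes [ 0.006 -0.019  0.036]
```

Good position. Closing on the knob.

```bash
python3 -m inch '[0,0,0,0,0,0.03,-1, 0,0,0,0,0,0,-1, 0,0,0,0,0,0,-1, 0,0,0,0,0,0,-1, 0,0,0,0,0,0,-1, 0,0,0,0,0,0,-1]'; python3 plan.py 0.0007 -0.0795 0.0245 0.502
```

```text
t: 6.75
eef_pos: [0.5885, -0.0391, 0.0845]
ee_rot: [[0.614, 0.553, 0.563], [0.609, -0.786, 0.109], [0.503, 0.275, -0.819]]
contact_force: [-0.7, 0.2, -1.0]
finger_gap: 0.0404
finger_force: 0.0
t 6.75 TCP face frame mm [  0.746 -80.273  24.562] toolx ang 0.5017641369274292 z tilt err [-0.  0.] gap 0.04041633367194198 0.0
force face [-1.154  0.377 -0.453] torque [0.001 0.342 0.104] q [-0.308 -0.26   2.298  0.498  0.613  0.23 ]
target world [ 0.588 -0.038  0.084]
shift now-axes [ 0.007 -0.014  0.001] turn [-0.005  0.002 -0.002] shift target-axes [ 0.007 -0.014  0.001]
```

```bash
python3 -m inch '[0,0,0,0,0,0,-1, 0,0,0,0,0,0,-1, 0,0,0,0,0,0,-1, 0,0,0,0,0,0,-1]'; python3 plan.py 0.0007 -0.0795 0.0245 0.502
```

```text
t: 7.25
eef_pos: [0.5885, -0.0391, 0.0845]
ee_rot: [[0.614, 0.554, 0.563], [0.609, -0.786, 0.109], [0.503, 0.275, -0.819]]
contact_force: [-0.6, -0.7, -0.2]
finger_gap: 0.0021
finger_force: 0.0
t 7.25 TCP face frame mm [  0.7   -80.246  24.531] toolx ang 0.5017610990908793 z tilt err [-0.001  0.   ] gap 0.0020679757347812724 0.0
force face [-0.721 -0.606  0.214] torque [-0.004  0.318  0.02 ] q [-0.308 -0.26   2.298  0.498  0.613  0.23 ]
target world [ 0.588 -0.038  0.084]
shift now-axes [ 0.007 -0.013  0.001] turn [-0.006  0.003 -0.002] shift target-axes [ 0.007 -0.013  0.001]
```

The fingers shut on nothing, so I need a look.

```bash
python3 - <<'E'
from h import *
p=arm.read_camera("wrist"); np.savez("wrist2.npz",**p); s=arm.read_camera("scene"); np.savez("scene2.npz",**s)
d=cv2.resize(s["color"][110:250,130:350],(550,350),interpolation=cv2.INTER_CUBIC)
w=cv2.resize(p["color"],(550,412)); 
cv2.imwrite("pics/s2.png",np.vstack([d,w])[:,:] if 0 else cv2.resize(np.vstack([d,w]),(432,598)))
E
```

```text
(no output)
```

View pics/s2.png

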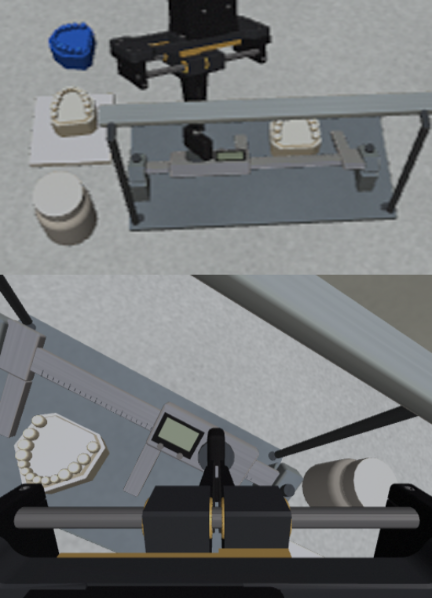

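The shut fingers (wrist picture about (215,450)) sit downslope of the knob bar (215,435), or above it. I'll measure the fingertips and the knob in the same pictures.

```bash
python3 - <<'E'
from h import *
np.set_printoptions(precision=1,suppress=True)
d=np.load("stand.npz");o,J=d["o"]+[0,0,.064],d["J"]
for n in ("scene2","wrist2"):
    p=dict(np.load(n+".npz"));P,u,v=cloud(p);F=(P-o)@J*1000;col=p["color"][v,u].astype(float).mean(1)
    k=(abs(F[:,0])<70)&(abs(F[:,1]+79)<45)&(F[:,2]>16)&(F[:,2]<140)&(col<75)
    K=F[k]; print(n,len(K))
    for a in range(16,140,6):
        s=K[(K[:,2]>=a)&(K[:,2]<a+6)]
        if len(s)>3: print(a,len(s),np.percentile(s[:,0],[2,50,98]),np.percentile(s[:,1],[2,50,98]))
for n in ("scene2","wrist2"):
    p=dict(np.load(n+".npz"))
    X=o+J@[.0007,-.0802,.0245]; c=p["mtx"]@(p["R"]@X+p["t"]); print(n,"TCP proj",c[:2]/c[2], "cam pos face",(-p["R"].T@p["t"]-o)@J*1000)
E
```

```text
scene2 459
16 35 [-11.3  10.3  30.7] [-94.4 -85.9 -63.2]
22 31 [-13.9  17.6  30.1] [-95.8 -78.3 -61.4]
28 30 [-14.3  20.   30.5] [-95.5 -76.7 -61.1]
34 34 [-18.5  12.2  32. ] [-97.7 -81.3 -63.4]
40 57 [-18.7  15.1  30.4] [-94.9 -77.3 -63. ]
46 5 [-1.5 11.  12.6] [-86.6 -77.2 -72.3]
52 15 [-3.9 10.6 14.7] [-88.5 -79.2 -71.9]
58 6 [10.6 13.4 15.2] [-81.1 -76.5 -72. ]
88 16 [-0.2 10.8 19.4] [-93.3 -83.  -67.8]
94 27 [ 2.9 10.8 17.8] [-92.5 -79.2 -67.6]
100 27 [ 2.5 11.7 18.6] [-93.4 -81.2 -67.4]
106 28 [ 0.6 12.5 19.3] [-94.2 -79.9 -67.1]
112 31 [ 1.7 11.5 19.2] [-95.1 -80.6 -66.8]
118 23 [ 7.7 13.7 20.7] [-88.7 -75.9 -64.1]
124 17 [ 8.2 21.4 27.4] [-102.7  -93.5  -64.7]
130 33 [-9.2 30.1 44.5] [-113.8  -74.9  -46.8]
136 43 [-3.9 32.8 44.9] [-112.8  -74.6  -45.2]
wrist2 3312
16 534 [-12.8   2.3  16.2] [-96.  -76.6 -64.7]
22 29 [21.1 26.9 28.6] [-73.2 -66.7 -62. ]
28 41 [21.6 26.7 28.8] [-73.5 -66.1 -62. ]
34 46 [20.8 27.  28.6] [-73.3 -66.5 -62. ]
40 235 [-8.2 22.  28.2] [-85.4 -70.1 -62.4]
46 561 [-21.3  14.5  25.8] [-93.5 -73.2 -64.7]
52 46 [ 8.7 10.6 14.2] [-80.3 -76.2 -70.8]
58 60 [ 8.7 10.  14.3] [-80.5 -75.  -70.5]
64 99 [ 7.7 10.9 14.8] [-82.3 -77.5 -68.8]
70 117 [ 6.9 10.  15.4] [-82.8 -74.9 -68.3]
76 137 [ 7.  10.5 15.7] [-83.4 -77.4 -67.7]
82 167 [ 6.6 10.1 15.9] [-83.9 -75.  -67. ]
88 195 [ 6.5 10.5 16.3] [-84.2 -77.3 -66.7]
94 72 [ 8.9 10.3 13.5] [-78.7 -75.2 -72.1]
100 79 [ 8.7 10.5 13.4] [-78.8 -77.1 -72.2]
106 83 [-8.5  8.  11.5] [-87.4 -78.2 -74.3]
124 29 [-4.3 -0.   3.5] [-84.8 -80.8 -78.3]
130 33 [21.6 34.1 42.9] [-85.4 -69.9 -46.2]
136 749 [19.9 30.3 43.3] [-85.4 -61.9 -43.2]
scene2 TCP proj [230.3 184.4] cam pos face [840.1 -53.3 413.2]
wrist2 TCP proj [255.1 219.6] cam pos face [ 73.5 -41.3 223.1]
```

```bash
python3 - <<'E'
from h import *
np.set_printoptions(precision=1,suppress=True)
d=np.load("stand.npz");o,J=d["o"]+[0,0,.064],d["J"]
a=.502; T=J@np.c_[[np.cos(a),np.sin(a),0],[np.sin(a),-np.cos(a),0],[0,0,-1]]
for n,f in (("wrist1",[-.0031,-.0873,.1335]),("wrist2",[.0007,-.0802,.0245]),("scene2",[.0007,-.0802,.0245])):
    p=dict(np.load(n+".npz"));P,u,v=cloud(p);X=(P-(o+J@f))@T*1000;col=p["color"][v,u].astype(float).mean(1)
    k=(abs(X[:,0])<60)&(abs(X[:,1])<95)&(X[:,2]<15)&(X[:,2]>-150)&(col<80); K=X[k]; print(n,len(K))
    for b in range(-140,16,10):
        s=K[(K[:,2]>=b)&(K[:,2]<b+10)]
        if len(s)>3: print(b,len(s),"x",np.percentile(s[:,0],[2,50,98]),"y",np.percentile(s[:,1],[2,20,50,80,98]))
E
```

```text
wrist1 48244
-140 7228 x [19.  27.5 35.8] y [-68.7 -59.7   3.3  62.2  71.4]
-130 10514 x [15.5 31.1 36.6] y [-73.4 -55.3 -10.2  51.2  75.5]
-120 4441 x [ 4.9 35.2 36.6] y [-77.8 -57.3  -7.   59.2  80.5]
-110 963 x [-7.2  4.5 35.5] y [-77.6 -48.  -47.5  50.4  79.5]
-100 574 x [-10.   -2.8  13.2] y [-50.6 -47.8 -47.2  50.4  55.8]
-90 866 x [-9.7 12.5 13.5] y [-56.2 -50.2 -45.9  52.9  58.8]
-80 698 x [ 1.9 12.4 13.5] y [-55.4 -49.5  48.4  52.1  58.1]
-70 678 x [-4.1 11.2 13.5] y [-54.2 -47.7 -45.6  50.3  56.9]
-60 607 x [-7.8  8.9 13.4] y [-52.9 -46.7 -45.8  49.3  55.7]
-50 483 x [-8.3  7.2 13.4] y [-51.8 -46.4  48.6  49.2  54.5]
-40 387 x [-7.8  5.8 13.3] y [-49.9 -46.3 -45.8  49.1  52.8]
-30 36 x [-8.6  9.2 13.2] y [-50.1 -46.6 -46.2  49.2  53.1]
wrist2 48231
-140 5270 x [20.3 26.  34.4] y [-60.4 -18.6  -2.8  19.4  61.6]
-130 11684 x [13.3 29.9 35.5] y [-73.8 -43.8  -2.1  42.5  75.7]
-120 5744 x [ 2.5 31.2 35.4] y [-77.8 -72.9   2.8  74.9  79.6]
-110 961 x [-3.2 22.8 34.5] y [-78.  -73.4  -1.7  75.3  79.8]
-100 34 x [58.2 59.2 59.9] y [91.1 92.4 93.2 94.3 94.8]
-90 101 x [-10.2   8.9 
[... 753 characters left out ...]
120 286 x [-25.2  31.6  39. ] y [-75.4 -48.5  19.1  78.   82.7]
-110 84 x [-29.   17.6  37.2] y [-74.8 -73.1  24.2  82.1  83.4]
-100 42 x [-6.1 13.2 16.1] y [-10.3  -2.9   7.   13.4  23.3]
-90 50 x [-6.8 12.8 15.2] y [-7.  -2.9  6.3 12.5 13.7]
-80 46 x [-5.4 12.7 16. ] y [-7.2 -1.9  6.3 11.7 12.3]
-70 18 x [-7.  10.4 15.9] y [-6.7 -1.9 10.5 11.5 12.3]
-40 14 x [-1.7 12.3 14.3] y [-1.8 -0.2  4.2  5.5  5.8]
-30 36 x [-22.1  11.   28. ] y [-4.  -1.1  2.5  5.   6.6]
-20 65 x [-25.7  16.6  33.8] y [-4.8  1.4  5.8  6.8  7.5]
-10 57 x [-20.5  17.6  32.8] y [-5.   2.1  6.2  7.   7.6]
0 72 x [-35.6   4.5  31.9] y [-3.3  5.3  7.1 55.7 73.6]
10 68 x [-33.   14.9  40.4] y [-55.3 -45.4 -27.4  11.3  72.7]
```

Both cameras show the fingertips about 29 mm behind the reported TCP along the tool axis, and the gripper body is offset by the same amount. They also show less than 1 mm of lateral error between fingers and knob. So the fingers closed just above the knob. I'll open and go 28 mm deeper.

```bash
python3 -c "
from cell import arm; print(arm.hold_point_z)"; python3 -m inch '[0,0,0,0,0,0,1, 0,0,0,0,0,0,1, 0,0,0,0,0,0,1, 0,0,0,0,0,0,1, 0,0,0,0,0,0,1, 0,0,0,0,0,0.14,1, 0,0,0,0,0,0.14,1, 0,0,0,0,0,0.14,1, 0,0,0,0,0,0.14,1, 0,0,0,0,0,0,1]'; python3 plan.py 0.0007 -0.0795 -0.0035 0.502
```

```text
0.0188
t: 8.6
eef_pos: [0.604, -0.0358, 0.0605]
ee_rot: [[0.615, 0.554, 0.561], [0.608, -0.786, 0.11], [0.502, 0.274, -0.82]]
contact_force: [1.0, 0.0, -0.3]
finger_gap: 0.093
finger_force: 0.0
t 8.6 TCP face frame mm [ -0.089 -79.931  -4.2  ] toolx ang 0.501529076915528 z tilt err [-0.002  0.001] gap 0.09299332965439966 0.0
force face [ 0.647 -0.151 -0.774] torque [-0.022  0.329  0.041] q [-0.29  -0.18   2.279  0.53   0.553  0.202]
target world [ 0.604 -0.035  0.062]
shift now-axes [ 0.018  0.    -0.014] turn [-0.02   0.012 -0.005] shift target-axes [ 0.018  0.    -0.014]
```

```bash
python3 -m inch '[0,0,0,0,0,0,-1, 0,0,0,0,0,0,-1, 0,0,0,0,0,0,-1, 0,0,0,0,0,0,-1, 0,0,0,0,0,0,-1, 0,0,0,0,0,0,-1, 0,0,0,0,0,0,-1, 0,0,0,0,0,0,-1, 0,0,0,0,0,0,-1]'; python3 plan.py 0.0007 -0.0795 -0.0035 0.502
```

```text
t: 9.72
eef_pos: [0.6041, -0.036, 0.0614]
ee_rot: [[0.614, 0.554, 0.562], [0.609, -0.786, 0.109], [0.502, 0.275, -0.82]]
contact_force: [-0.9, 0.6, 0.1]
finger_gap: 0.014
finger_force: 30.0
t 9.72 TCP face frame mm [  0.477 -80.147  -3.495] toolx ang 0.5017328748633268 z tilt err [-0.001  0.001] gap 0.013989828633577093 29.99973088502884
force face [-0.591  0.768  0.544] torque [ 0.092  0.325 -0.   ] q [-0.29  -0.182  2.279  0.53   0.554  0.202]
target world [ 0.604 -0.035  0.062]
shift now-axes [ 0.01  -0.009  0.   ] turn [-0.01   0.005 -0.003] shift target-axes [ 0.01  -0.009  0.   ]
```

Gripped: gap 14 mm, 30 N. Now sliding toward +y.

```bash
python3 -m inch '[0,0,0,0.024,-0.044,0,-1, 0,0,0,0.048,-0.088,0,-1, 0,0,0,0.048,-0.088,0,-1, 0,0,0,0.048,-0.088,0,-1, 0,0,0,0.048,-0.088,0,-1, 0,0,0,0.024,-0.044,0,-1, 0,0,0,0,0,0,-1]'; python3 plan.py
```

```text
t: 10.6
eef_pos: [0.5992, -0.0107, 0.0614]
ee_rot: [[0.614, 0.554, 0.562], [0.609, -0.786, 0.11], [0.503, 0.274, -0.82]]
contact_force: [-1.7, 1.3, 0.6]
finger_gap: 0.0137
finger_force: 30.0
t 10.6 TCP face frame mm [  0.452 -54.439  -3.49 ] toolx ang 0.5018380160697868 z tilt err [-0.001  0.002] gap 0.013654943842536387 29.999717473983765
force face [-0.812  1.606  1.298] torque [ 0.127  0.4   -0.014] q [-0.236 -0.203  2.297  0.488  0.535  0.283]
```

```bash
python3 -m inch '[0,0,0,0.024,-0.044,0,-1, 0,0,0,0.024,-0.044,0,-1, 0,0,0,0.024,-0.044,0,-1, 0,0,0,0.024,-0.044,0,-1, 0,0,0,0.024,-0.044,0,-1, 0,0,0,0.024,-0.044,0,-1]'; python3 plan.py;  python3 -m inch '[0,0,0,0,0,0,-1]'; python3 plan.py
```

```text
t: 11.35
eef_pos: [0.5964, 0.0034, 0.0614]
ee_rot: [[0.614, 0.554, 0.563], [0.609, -0.786, 0.109], [0.503, 0.275, -0.82]]
contact_force: [-1.6, -2.7, -0.5]
finger_gap: 0.0139
finger_force: 30.0
t 11.35 TCP face frame mm [  0.473 -40.026  -3.478] toolx ang 0.5017687754426621 z tilt err [-0.001  0.   ] gap 0.013867859751994291 29.999510943889618
force face [-2.025 -2.345  0.788] torque [-0.505  0.676 -0.011] q [-0.204 -0.214  2.306  0.458  0.523  0.336]
t: 11.48
eef_pos: [0.5964, 0.0037, 0.0615]
ee_rot: [[0.614, 0.554, 0.562], [0.609, -0.786, 0.11], [0.503, 0.275, -0.82]]
contact_force: [-0.7, -1.9, -0.7]
finger_gap: 0.0135
finger_force: 30.0
t 11.47 TCP face frame mm [  0.511 -39.754  -3.455] toolx ang 0.5018514337572307 z tilt err [-0.001  0.001] gap 0.013503878298445139 29.999870359897614
force face [-1.254 -1.705 -0.007] torque [-0.26   0.614 -0.023] q [-0.204 -0.215  2.306  0.459  0.523  0.336]
```

```bash
cat > see.py <<'E'
from h import *
np.set_printoptions(precision=1,suppress=True)
d=np.load("stand.npz");o,R,J=d["o"],d["R"],d["J"]
for n in ("top","scene"):
    p=arm.read_camera(n);P,u,v=cloud(p);S=(P-o)@R*1000;F=(P-o-[0,0,.064])@J*1000
    b=p["color"][v,u].astype(float);col=b.mean(1)
    w=(S[:,2]>28)&(S[:,2]<60)&(S[:,0]<-25)&(S[:,0]>-115)&(S[:,1]>0)&(S[:,1]<115)&(col>110)
    C=S[w]; 
    # side extents by depth along cast's straight section
    q=[(C[abs(C[:,0]-x)<4]) for x in (-40,-48,-56,-64)]
    print(n,"cast",len(C),np.percentile(C,[1,99],axis=0)[:, :2].ravel(),"sides",[(round(s[:,1].min(),1),round(s[:,1].max(),1)) for s in q if len(s)>3])
    j=(F[:,0]<-35)&(F[:,0]>-78)&(F[:,2]>-8)&(F[:,2]<10)&(col<140)
    h,e=np.histogram(F[j,1],np.arange(-40,125,3));print("jaw pts",[(int(e[i]),int(h[i])) for i in range(len(h)) if h[i]>6])
    cv2.imwrite(f"last_{n}.png",p["color"])
E
python3 see.py; python3 - <<'E'
import cv2,numpy as np
a=cv2.imread("last_top.png")[150:250,170:320]; b=cv2.imread("last_scene.png")[140:215,200:320]
cv2.imwrite("pics/n1.png",np.hstack([cv2.resize(a,(450,300),interpolation=cv2.INTER_CUBIC),cv2.resize(b,(350,300),interpolation=cv2.INTER_CUBIC)]))
E
```

```text
top cast 408 [-99.2  24.3 -34.   88.4] sides [(np.float64(23.2), np.float64(86.8)), (np.float64(24.3), np.float64(89.0)), (np.float64(22.8), np.float64(89.4)), (np.float64(31.8), np.float64(89.5))]
jaw pts [(8, 13), (11, 13), (14, 13), (17, 13), (20, 12), (98, 10), (101, 17), (104, 17), (107, 18), (110, 19), (113, 16)]
scene cast 412 [-70.9  12.3 -29.3 111.8] sides [(np.float64(11.2), np.float64(111.0)), (np.float64(9.6), np.float64(113.5)), (np.float64(10.1), np.float64(111.9)), (np.float64(26.1), np.float64(90.0))]
jaw pts [(8, 7), (11, 8), (14, 7), (17, 7), (20, 8), (101, 14), (104, 7), (107, 7), (110, 8), (113, 7)]
```

View pics/n1.png

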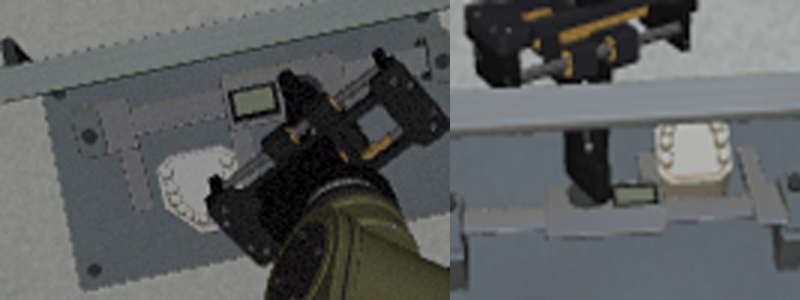

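The jaw has reached the cast (left side about y 24, right side about y 89). About 8–9 mm remain to the fixed jaw. Continuing gently.

```bash
python3 -m inch '[0,0,0,0.0144,-0.0263,0,-1, 0,0,0,0.0144,-0.0263,0,-1, 0,0,0,0.0144,-0.0263,0,-1, 0,0,0,0.0144,-0.0263,0,-1]'; python3 plan.py|head -2;  python3 -m inch '[0,0,0,0.0096,-0.0175,0,-1]'>/dev/null; python3 plan.py|head -2
```

```text
t: 12.08
eef_pos: [0.5953, 0.0093, 0.0614]
ee_rot: [[0.614, 0.554, 0.563], [0.609, -0.786, 0.109], [0.503, 0.275, -0.82]]
contact_force: [-1.1, -3.7, -1.4]
finger_gap: 0.0137
finger_force: 30.0
t 12.07 TCP face frame mm [  0.502 -34.075  -3.466] toolx ang 0.5017289639202738 z tilt err [-0.001  0.   ] gap 0.013650752497930288 29.99973714351654
force face [-2.206 -3.391 -0.107] torque [-0.547  0.759  0.031] q [-0.191 -0.219  2.309  0.446  0.518  0.358]
t 12.2 TCP face frame mm [  0.499 -33.052  -3.465] toolx ang 0.5017702605413626 z tilt err [-0.001  0.   ] gap 0.013818794101185871 29.99979168176651
force face [-2.487 -2.124  0.266] torque [-0.457  0.735  0.009] q [-0.188 -0.219  2.31   0.444  0.518  0.361]
```

```bash
f(){ python3 plan.py|cut -c1-48|head -2; }; python3 -m inch '[0,0,0,0.0096,-0.0175,0,-1]'>/dev/null; f; python3 -m inch '[0,0,0,0.0048,-0.0088,0,-1]'>/dev/null; f
```

```text
t 12.32 TCP face frame mm [  0.453 -32.037  -3.4
force face [-2.369 -1.718 -0.073] torque [-0.532
t 12.45 TCP face frame mm [  0.502 -31.551  -3.4
force face [-2.354 -1.951  0.653] torque [-0.563
```

```bash
f(){ python3 plan.py|cut -c1-48|head -2; }; python3 -m inch '[0,0,0,0.0048,-0.0088,0,-1]'>/dev/null; f; python3 -m inch '[0,0,0,0.0048,-0.0088,0,-1]'>/dev/null; f; python3 -m inch '[0,0,0,0.0048,-0.0088,0,-1]'>/dev/null; f
```

```text
t 12.57 TCP face frame mm [  0.48  -31.103  -3.4
force face [-2.842 -3.12   0.711] torque [-0.499
t 12.7 TCP face frame mm [  0.472 -30.603  -3.48
force face [-4.274 -2.66   0.669] torque [-0.49 
t 12.82 TCP face frame mm [  0.477 -30.096  -3.4
force face [-2.714 -3.127  1.101] torque [-0.512
```

```bash
f(){ python3 plan.py|cut -c1-48|head -2; }; python3 -m inch '[0,0,0,0.0048,-0.0088,0,-1]'>/dev/null; f; python3 -m inch '[0,0,0,0.0048,-0.0088,0,-1]'>/dev/null; f; python3 -m inch '[0,0,0,0.0048,-0.0088,0,-1]'>/dev/null; f;  python3 see.py
```

```text
t 12.95 TCP face frame mm [  0.521 -29.629  -3.4
force face [-2.582 -2.441  1.101] torque [-0.44 
t 13.07 TCP face frame mm [  0.496 -29.105  -3.4
force face [-2.898 -2.8    0.553] torque [-0.598
t 13.2 TCP face frame mm [  0.567 -29.053  -3.45
force face [-3.52  -5.464  0.768] torque [-1.155
top cast 388 [-98.7  35.9 -34.4  99.9] sides [(np.float64(33.0), np.float64(99.9)), (np.float64(35.1), np.float64(100.8)), (np.float64(35.6), np.float64(101.4)), (np.float64(44.3), np.float64(99.7))]
jaw pts [(17, 9), (20, 11), (23, 12), (26, 14), (29, 13), (32, 10), (98, 8), (101, 16), (104, 15), (107, 18), (110, 19), (113, 18)]
scene cast 406 [-70.   22.1 -28.7 111.5] sides [(np.float64(21.6), np.float64(111.3)), (np.float64(20.3), np.float64(113.4)), (np.float64(20.6), np.float64(111.5)), (np.float64(36.5), np.float64(100.8))]
jaw pts [(20, 8), (26, 9), (29, 8), (101, 8), (110, 7)]
```

The position has stalled and the force is rising, so the cast is nipped. Increasing the load carefully.

```bash
f(){ python3 plan.py|cut -c1-48|head -2; }; f; python3 -m inch '[0,0,0,0.0038,-0.007,0,-1]'>/dev/null; f; python3 -m inch '[0,0,0,0,0,0,-1]'>/dev/null; f
```

```text
t 13.3 TCP face frame mm [  0.493 -29.076  -3.47
force face [-3.4   -4.447  0.145] torque [-0.846
t 13.43 TCP face frame mm [  0.561 -29.031  -3.4
force face [-4.535 -7.48   0.17 ] torque [-1.392
t 13.55 TCP face frame mm [  0.517 -29.064  -3.4
force face [-3.071 -6.47   1.149] torque [-1.124
```

```bash
f(){ python3 plan.py|cut -c1-48|head -2; }; python3 -m inch '[0,0,0,0.0038,-0.007,0,-1]'>/dev/null; f; python3 -m inch '[0,0,0,0.0038,-0.007,0,-1]'>/dev/null; f;  python3 -m inch '[0,0,0,0,0,0,-1, 0,0,0,0,0,0,-1, 0,0,0,0,0,0,-1, 0,0,0,0,0,0,-1]'>/dev/null; f
```

```text
t 13.68 TCP face frame mm [  0.51  -29.01   -3.4
force face [-4.594 -8.942  0.656] torque [-1.642
t 13.8 TCP face frame mm [  0.587 -29.     -3.45
force face [-5.438 -9.708  0.45 ] torque [-1.879
t 14.3 TCP face frame mm [  0.61  -29.023  -3.44
force face [-3.681 -8.985 -0.047] torque [-1.665
```

Firm nip of about 7–9 N held for 0.5 s. Now turning the knob clockwise (+tool z).

```bash
python3 -m inch '[0,0,0.6,0,0,0,-1, 0,0,0.6,0,0,0,-1, 0,0,0.6,0,0,0,-1]'>/dev/null; python3 plan.py;  python3 -m inch '[0,0,0.6,0,0,0,-1, 0,0,0.6,0,0,0,-1]'>/dev/null; python3 plan.py
```

```text
t 14.68 TCP face frame mm [  0.597 -29.091  -3.422] toolx ang 0.321076534644146 z tilt err [ 0.    -0.003] gap 0.013962201075639707 30.004685819149017
force face [-5.106 -9.861  0.961] torque [-1.72   1.176  0.186] q [-0.177 -0.223  2.313  0.43   0.511  0.564]
t 14.93 TCP face frame mm [  0.607 -29.166  -3.396] toolx ang 0.20103694088497895 z tilt err [ 0.    -0.003] gap 0.013738112040601018 30.006621479988098
force face [-4.422 -9.463  0.125] torque [-1.702  1.151  0.218] q [-0.177 -0.223  2.313  0.429  0.511  0.684]
```

```bash
python3 -m inch '[0,0,0.6,0,0,0,-1, 0,0,0.6,0,0,0,-1, 0,0,0.6,0,0,0,-1, 0,0,0.6,0,0,0,-1]'>/dev/null; python3 plan.py;  python3 -m inch '[0,0,0.6,0,0,0,-1, 0,0,0.6,0,0,0,-1, 0,0,0.6,0,0,0,-1, 0,0,0.6,0,0,0,-1]'>/dev/null; python3 plan.py
```

```text
t 15.43 TCP face frame mm [  0.652 -29.33   -3.35 ] toolx ang -0.03904146881253038 z tilt err [ 0.    -0.003] gap 0.01370303077301558 30.001185536384583
force face [-5.059 -9.776  2.676] torque [-1.821  1.3    0.093] q [-0.177 -0.223  2.313  0.429  0.511  0.924]
t 15.93 TCP face frame mm [  0.58  -29.503  -3.375] toolx ang -0.2794813667175664 z tilt err [ 0.    -0.003] gap 0.014031576109927913 29.99987483024597
force face [ -4.741 -11.369   1.893] torque [-2.074  1.352 -0.09 ] q [-0.178 -0.223  2.313  0.429  0.511  1.164]
```

```bash
python3 -m inch '[0,0,0.6,0,0,0,-1, 0,0,0.6,0,0,0,-1, 0,0,0.6,0,0,0,-1, 0,0,0.5,0,0,0,-1, 0,0,0,0,0,0,-1]'>/dev/null; python3 plan.py
```

```text
t 16.55 TCP face frame mm [  0.494 -29.62   -3.422] toolx ang -0.506644441655456 z tilt err [ 0.    -0.004] gap 0.013833110406354656 30.008869171142578
force face [ -4.713 -11.901   1.439] torque [-2.091  1.298  0.132] q [-0.178 -0.223  2.313  0.429  0.511  1.392]
```

The knob is at its stop (−0.507 rad, turned 1.0 rad). Relieving the side load, then releasing and checking.

```bash
python3 -m inch '[0,0,-0.05,0.0126,0.0227,0,-1, 0,0,0,-0.005,0,0,-1]'>/dev/null; python3 plan.py; python3 -m inch '[0,0,0,0,0,0,-0.2, 0,0,0,0,0,0,-0.2, 0,0,0,0,0,0,-0.2, 0,0,0,0,0,0,-0.2, 0,0,0,0,0,0,-0.2]'>/dev/null; python3 plan.py; python3 see.py
```

```text
t 16.8 TCP face frame mm [  0.429 -29.659  -3.417] toolx ang -0.5026569071095687 z tilt err [-0.    -0.001] gap 0.013939027218682617 30.002942383289337
force face [-2.685 -7.022 -0.011] torque [-1.148  0.92   0.02 ] q [-0.18  -0.222  2.313  0.434  0.513  1.382]
t 17.43 TCP face frame mm [  0.434 -28.515  -3.43 ] toolx ang -0.5032193160280481 z tilt err [-0.     0.001] gap 0.038168085130857704 0.0
force face [-0.033  0.511  0.21 ] torque [ 0.061  0.343 -0.023] q [-0.178 -0.222  2.313  0.435  0.514  1.382]
top cast 373 [-98.9  37.7 -34.3  99.8] sides [(np.float64(62.7), np.float64(100.2)), (np.float64(66.6), np.float64(100.8)), (np.float64(69.8), np.float64(100.7)), (np.float64(58.6), np.float64(99.7))]
jaw pts [(98, 8), (101, 18), (104, 17), (107, 18), (110, 18), (113, 16)]
scene cast 408 [-70.7  22.3 -25.8 112.2] sides [(np.float64(21.6), np.float64(111.0)), (np.float64(20.1), np.float64(113.1)), (np.float64(20.6), np.float64(114.5)), (np.float64(36.5), np.float64(100.4))]
jaw pts [(20, 8), (23, 7), (29, 8), (32, 7), (104, 8), (107, 7), (110, 7), (113, 7)]
```

```bash
python3 -m inch '[0,0,0,0,0,-0.3,-0.2, 0,0,0,0,0,-0.5,-0.2, 0,0,0,0,0,-0.7,-0.2, 0,0,0,0,0,-0.7,-0.2, 0,0,0,0,0,-0.7,-0.2, 0,0,0,0,0,-0.3,-0.2, 0,0,0,0,0,0,-0.2]'>/dev/null; python3 plan.py; python3 see.py; python3 - <<'E'
from h import *
d=np.load("stand.npz");o,J=d["o"]+[0,0,.064],d["J"]
p=arm.read_camera("wrist");cv2.imwrite("pics/w3.png",cv2.resize(p["color"],None,fx=1.4,fy=1.4))
P,u,v=cloud(p);F=(P-o)@J;col=p["color"][v,u].astype(float).mean(1)
k=(abs(F[:,0])<.05)&(abs(F[:,1]+.029)<.04)&(F[:,2]>.041)&(F[:,2]<.055)&(col<70)
print(k.sum(),cv2.minAreaRect((F[k][:,:2]*1000).astype(np.float32)))
E
```

```text
t 18.4 TCP face frame mm [  1.885 -29.177 157.849] toolx ang -0.5028389206564859 z tilt err [ 0.003 -0.001] gap 0.03770077186917538 0.0
force face [-0.434  0.596  0.295] torque [ 0.081  0.337 -0.018] q [-0.281 -0.669  2.371  0.337  0.907  1.465]
top cast 527 [-98.5  35.1 -34.4  99.5] sides [(np.float64(33.0), np.float64(100.1)), (np.float64(35.1), np.float64(100.5)), (np.float64(33.7), np.float64(100.7)), (np.float64(34.7), np.float64(99.5))]
jaw pts [(17, 12), (20, 17), (23, 16), (26, 19), (29, 18), (32, 12), (98, 7), (101, 17), (104, 19), (107, 18), (110, 18), (113, 17)]
scene cast 360 [-70.4  26.  -29.8 101.4] sides [(np.float64(21.4), np.float64(100.3)), (np.float64(31.1), np.float64(112.6)), (np.float64(20.5), np.float64(99.8)), (np.float64(36.7), np.float64(100.4))]
jaw pts [(20, 8), (23, 7), (29, 9), (32, 8), (104, 7), (107, 8)]
558 ((1.2630176544189453, -30.816844940185547), (13.588149070739746, 58.72382354736328), 61.57526779174805)
```

View pics/w3.png

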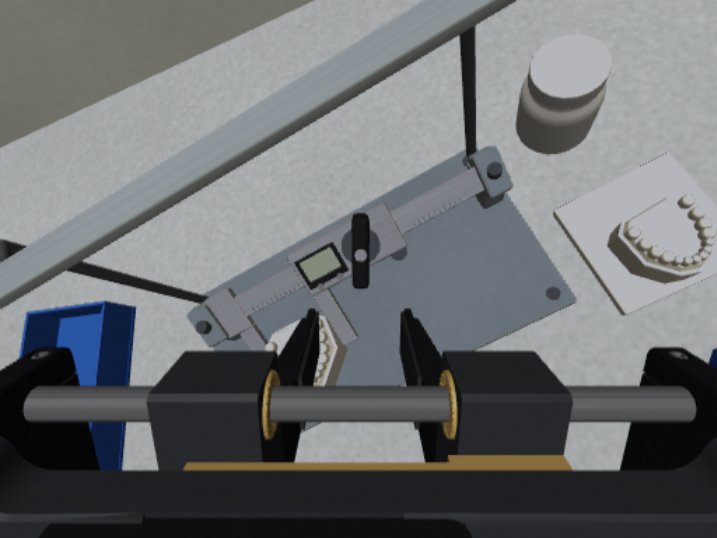

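The knob reads −0.50 rad (locked), the cast sits squarely between the jaws (y 35 to 100), and the tray, jar and tile cast look in place. Handing in.

```bash
python3 -c "
from cell import arm; print(arm.job_done())"
```

```text
the job is handed in; nothing more can be done
None
```

I nipped the upper cast between the jaws at about 7–9 N, turned the lock knob to its stop at about 1.0 rad, released it and handed the job in; the cast measures about 66 mm wide by camera, but the hand-in returned no verdict.

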